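# Fetch a battery pack from a sliding-cover safe whose lock may or may not be on

### The job

Get the battery pack out of the grey battery safe and lay it flat, lengthwise, in the blue tray, setting it down gently; then close the safe's sliding cover fully again. First lift the solder spool off the safe and stand it upright on the bench, so that the cover never runs into it. Nobody knows whether the safe is locked: try the cover, and if it will not slide, turn the round yellow knob a quarter turn and try again; leave the solvent bottle, swab cup and tip cleaner as they stand.

Things in the scene. Friction and masses are not known exactly. Their poses are not given: they have to be found in the camera images.
- safe: Grey battery safe fixed to the bench, 132 (its x) x 295 (its y) x 38 mm high. Origin: underside, on the line between its halves; x points away from the robot, y to its left, z up. Right half (y -150 to 0): bay with the battery pack; left half (y 0 to 145): closed block. A guide lip 5 mm wide rises to 47 mm along the back edge. The lock housing with its yellow knob stands in front of the bay.
- bay_floor (a point): Centre of the bay's floor, 6 mm above the bench; axes as the safe's. The bay is 120 (x) x 138 (y) mm inside; walls 6 mm thick, their tops 32 mm above this point. With the cover fully open it is uncovered from 69 mm on the right (-y) to 56 mm on the left (+y) of this point.
- deck_top (a point): Centre of the flat top (deck) of the safe's left half, 38 mm above the bench, 132 x 145 mm; the cover slides over it as it opens.
- safe_cover (a joint): Position of the sliding cover in m: 0 fully shut, 0.13 fully open (stop), along the safe's +y. An aluminium plate 116 x 148 mm, 6 mm thick, top 45 mm above the bench. Drags with about 2 N. Locked, it gives only about 4 mm, then stops hard; free, it slides all the way.
- cover_handle (a point): Grip point of the cover's black upright handle: a fin 68 mm long (safe's x), 13 mm thick (safe's y), standing 36 mm above the cover's top face. The point lies 22 mm above that face, 14 mm below the fin's top. Axes as the safe's. Pinch it across its 13 mm and push along the safe's y.
- cover_tongue (a point): Steel tongue on the cover, 14 mm wide (y), 4 mm thick, that reaches forward (-x) from the cover's front edge to 6 mm past this point; a pin on it rises 7 mm above this point. Moves with the cover along the front of the safe, 41 mm above the bench; inside the lock housing when shut.
- lock_housing (a point): Centre of the top of the dark lock housing (52 x 52 mm, 50 mm high). Inside, hidden, the knob turns a collar with two gaps round the tongue's pin: in each full turn the cover is locked, free, locked, free (about 75, 105, 75, 105 degrees). The lock may be on or off at the start, at random. A quarter turn (1.4 to 1.7 rad, either way) frees a locked cover and may lock a free one.
- knob_grip (a point): Fixed point on the knob's vertical axis, 22 mm above the housing's top. Plain round yellow knob 44 mm across, 36 mm high (top 86.5 mm above the bench), without mark or stop, axes as the safe's; it turns either way without end against about 0.05 N m, and stays where it is left. Its start angle is random and cannot be seen.
- battery_center (a point): Centre of the battery pack, a flat tan block 87 mm long (its x; 93 mm with its tab), 42 mm wide (its y), 8 mm thick, 45 g. It starts flat on the floor of the bay, its long side roughly along the safe's y. Grasp it across the 42 mm.
- spool_center (a point): Centre of the solder spool, 55 mm in diameter, 36 mm tall (this point is half-way up), 220 g, standing upright (axis z) on the safe's deck at the start, in the way of the cover. Grasp it round its flanges. It may stand anywhere on the free bench at the end.
- tray: Blue open tray fixed to the bench, 140 (its x) x 110 (its y) x 15 mm high, walls and floor 4 mm thick; origin at the centre of its underside.
- solvent: Bystander: white solvent bottle with a red cap, 77 mm across, 212 mm tall, near the left end of the safe; origin at the centre of its underside.
- swabs: Bystander: cup with swabs, 54 mm across, 135 mm tall, behind the safe; origin at the centre of its underside.
- cleaner: Bystander: black round tip cleaner, 50 mm across, 38 mm tall, near the right end of the safe; origin at the centre of its underside.
- lamp_head (a point): Underside of the head of the white clip lamp that hangs over the back right of the bench, a fixed obstacle for the arm: about 153 mm long (y), 53 mm wide (x), 47 mm high, its arm going off to the right. Keep the wrist and arm clear of it.
Things that resemble listed ones, but are neither listed nor needed, are in the scene too. Leave any orange or turquoise look-alike of the part that bears spool_center alone.

How it is judged:
By the outcome, as a careful person would: the job done as asked, in the order asked, and still so for the second after the job is handed in, with the robot touching nothing.
It also fails if it takes over 72 s, if anything falls off the work surface, if the arm or the gripper's body presses on something with over 40 N, if the wrist force passes 120 N, or if a joint passes its speed limit or range.

### The arm

A 7-joint arm with a two-finger parallel gripper is mounted at the origin on a cart in front of the work surface, level with it; the furniture and walls round the work are solid. World frame = base frame: x ahead of the robot, y to its left, z up, the work surface at z = 0. Lengths are in mm, angles in rad, forces in N, time in s.
With the tool pointing down it reaches from about 400 to 850 mm from the base axis. Payload 10.4 kg.
Tool frame: the origin (TCP) lies on the centre line of the jaws, within the pads' length; the fingertips stand arm.nose_length ahead of it and the grasp point (between the pads) lies 8 mm behind it (arm.nose_length is the distance from the TCP to the fingertips, in mm); z points along the fingers, y is the line along which they close (so a half turn about z gives the same grasp; the last joint's range is limited). The gripper opens to 85 mm and grips with 20 to 120 N. Pads are 22 mm wide; open, the fingers measure 114 mm over their backs; the gripper's body (76 mm by 85 mm) begins 54 mm behind the grasp point. The pads swing forward as they close: fully open they stand 13 mm farther back than shut.
Start: joints at [-1.359, 0.332, -0.065, 1.46, 0.022, 1.35, -0.088], TCP at [145.39, 607.875, 242.338] pointing down, gripper open.
Joint ranges: [-2.6, 2.6], [-0.5, 2.12], [-1.47, 1.34], [0.16, 2.42], [-1.27, 4.41], [0.06, 2.06], [-2.6, 2.6]. Speed limits (rad/s): [2.22, 2.22, 2.79, 2.79, 3.14, 3.14, 3.14].

### API

Orientations are given as a rotation vector (axis times angle).
In Python, from rig import arm gives the robot as it stands.
- The arm moves only by the tool send_rows, never from a script. Its argument "steps" is one flat list of numbers, 5 for each row, row after row: the shift along the world's x, y, z in m, then the turn about the world's z in rad, then the closure, from 0 (fully open) to 1 (shut). In form: [tx, ty, tz, spin, claw, tx, ty, tz, spin, claw, ...]. A call has 1 to 20 rows; each row shifts and turns the commanded pose from where the row before left it; what a row does not reach is not made up. A row lasts 1/10 s, in which the tool goes at most 50 mm and 8.59 degrees, less where a joint would pass 70% of its speed; a pose out of reach is approached as far as the arm can. A call is refused whole if a number of a shift passes 0.05 or a number of a turn 0.15, either way. A call with a gripper value outside its range is refused whole. The fingers move at their own pace and stop on an object; the grip force is fixed at half the most. Time passes only in rows, so rows that do not move let the fingers close. It gives the time, the measured TCP pose, the force, the opening and the grip force at its end, in the units of the state.
- arm.sense(): the state, without advancing time (a new reading comes with each control period).
- arm.capture(name): name is "scene" or "side" or "wrist"; returns a dict with "color" (384x512x3 uint8, blue, green, red), "z_map" (384x512 float32, mm along the optical axis (not along the pixel's ray), 0 where there is no reading), "fx", "fy", "cx", "cy" (pixels), "D" ([k1, k2, p1, p2, k3] as OpenCV has them; the pictures are not rectified), "R" (3x3) and "t" (3): a world point X has camera coordinates R X + t; the wrist camera has in their place "mount" (4x4, takes a point from camera to tool coordinates, whose origin is the TCP and whose axes are the flange's). Camera axes: x right, y down, z forward; pixel columns grow to the right and rows downward; lengths in mm; the calibration is good to about 2 mm. A picture is of the moment at which its call begins: read the wrist's pose just before it.
- arm.hand_in(): hands the job in; it is judged then, once.
The state is a dict: "time_s": time; "joint_positions": joint angles; "dq": joint speeds; "tau": joint torques, N m; "tool_pos": TCP position; "tcp_rot": TCP orientation; "wrist_force": force on the tool from outside, world axes, zero at the start; "torque": the same for the moment, N m; "grip_width": opening from 0.0 (shut) to 1.0 (fully open); "grip_force": force on a finger pad.
Only numpy, scipy, OpenCV 4.12 (cv2) and the standard library are available. Lean on these libraries where they do the work, as an engineer would, in place of code of your own. Each camera call takes 0.05 s, during which the arm holds its last target. There are 200 camera calls.

## Working session

There is one attempt and no reset: what is moved stays moved. The work goes in short steps, Python scripts to look and compute and a tool call to move; the robot and the scene stay as the last step left them, time stands still between calls to the robot, and variables do not carry over. Pictures are saved under pics/ and viewed, at most 10 in all, crops included, and the job is handed in when it is done.

Besides the shell and the picture viewer there is one more tool, called after ">>>" in YAML: its name, and indented under it one key for each argument. send_rows: Moves the arm, as the interface text tells. Its arguments: {"type":"object","properties":{"steps":{"type":"array","items":{"type":"number"}}},"required":["steps"]}

```bash
mkdir -p pics; ls; cat > h.py <<'E'
import numpy as np,cv2,pickle
from rig import arm
def cap(n):
    s=arm.sense();c=arm.capture(n);c['s']=s
    if n=='wrist':
        M=np.array(c['mount']);T=np.eye(4);T[:3,:3]=cv2.Rodrigues(np.array(s['tcp_rot'],float))[0];T[:3,3]=s['tool_pos']
        W=T@M
    else:
        R=np.array(c['R']);W=np.eye(4);W[:3,:3]=R.T;W[:3,3]=-R.T@np.array(c['t']).ravel()
    c['W']=W;pickle.dump(c,open(n+'.pkl','wb'));return c
def load(n): return pickle.load(open(n+'.pkl','rb'))
def cloud(c):
    K=np.array([[c['fx'],0,c['cx']],[0,c['fy'],c['cy']],[0,0,1]]);h,w=c['z_map'].shape
    u,v=np.meshgrid(np.arange(w),np.arange(h))
    p=cv2.undistortPoints(np.stack([u,v],-1).reshape(-1,1,2).astype(float),K,np.array(c['D'],float)).reshape(h,w,2)
    z=c['z_map'];P=np.dstack([p[...,0]*z,p[...,1]*z,z])
    P=P@c['W'][:3,:3].T+c['W'][:3,3];P[z<=0]=np.nan;return P
E
python3 - <<'E'
from h import *
print(arm.sense(),arm.nose_length)
a=cap('scene');b=cap('side');print(a['W'],b['W'])
cv2.imwrite('pics/a.png',cv2.resize(a['color'],(768,576),interpolation=cv2.INTER_CUBIC))
cv2.imwrite('pics/b.png',cv2.resize(b['color'],(768,576),interpolation=cv2.INTER_CUBIC))
E
```

```text
pics
{'time_s': 0.0, 'joint_positions': array([-1.35859817,  0.33286092, -0.06465399,  1.46094961,  0.02161828,
        1.34992158, -0.08849726]), 'dq': array([-0.00012735, -0.00037048,  0.00024953,  0.00049025, -0.00048021,
        0.0008267 ,  0.00214361]), 'tau': array([ 7.14769521e-04, -6.25455379e+01,  4.92985547e-02, -3.91610706e+01,
        1.61029090e-02,  9.96032380e-03, -2.35116340e-05]), 'tool_pos': array([145.35606781, 607.48246342, 241.51870708]), 'tcp_rot': array([-3.67989693e-01, -3.11989672e+00,  2.26556410e-03]), 'wrist_force': array([-0.4603852 , -0.95616838,  0.98441085]), 'torque': array([-0.01593016,  0.03508827,  0.02408039]), 'grip_force': 0.0, 'grip_width': 1.0023702998471153} 11.0
[[ 8.40412344e-01 -3.02706602e-01  4.49528426e-01 -4.99283703e+01]
 [-5.41733285e-01 -4.45910184e-01  7.12523092e-01 -1.09106559e+03]
 [-1.52361408e-02 -8.42337712e-01 -5.38734664e-01  1.01727100e+03]
 [ 0.00000000e+00  0.00000000e+00  0.00000000e+00  1.00000000e+00]] [[-9.52385909e-01 -2.04727678e-01  2.25937286e-01  2.72259530e+02]
 [-3.04229516e-01  5.89160497e-01 -7.48554814e-01  9.54264153e+02]
 [ 2.01365655e-02 -7.81649849e-01 -6.23392359e-01  1.12646466e+03]
 [ 0.00000000e+00  0.00000000e+00  0.00000000e+00  1.00000000e+00]]
```

View pics/a.png

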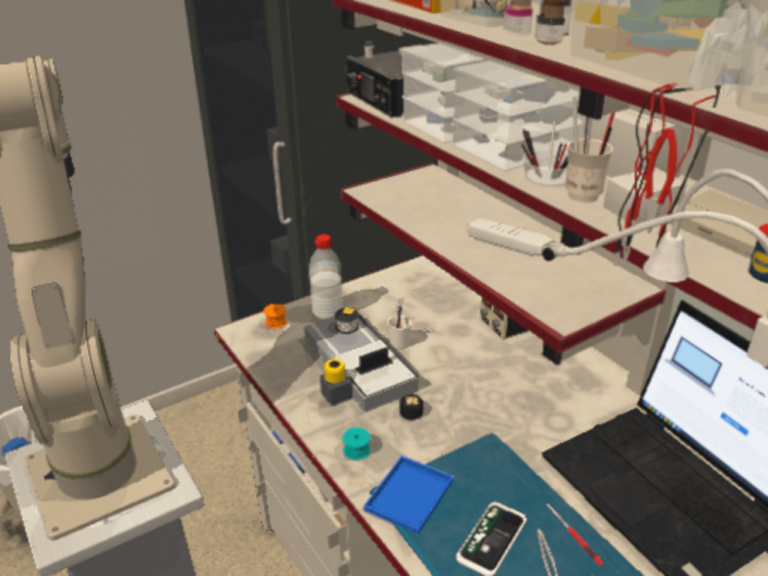

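View pics/b.png

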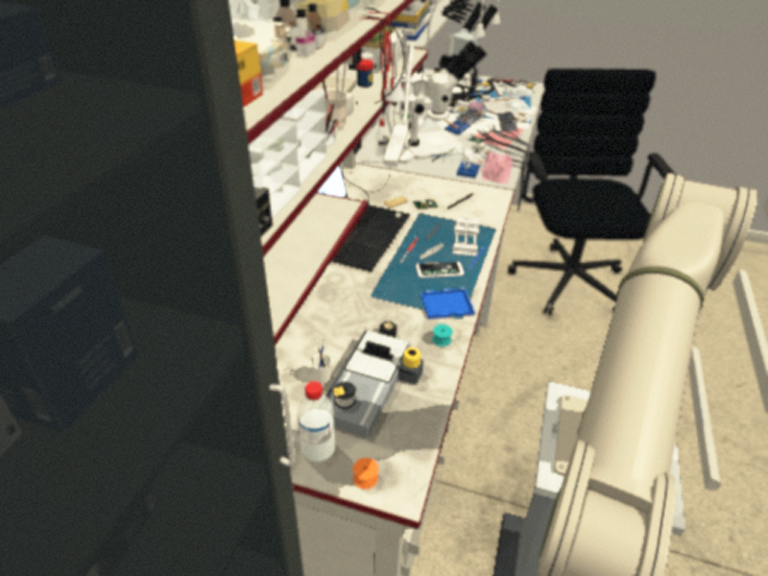

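Scene view: the grey/black spool with the yellow label sits on the deck at (346,319). Look-alikes are the orange spool (275,316), turquoise spool (357,444) and black tip cleaner (411,405). The knob is at (336,370), the handle at (374,358) and the tray at (410,494). I'm taking the one on the deck, and checking it in a crop.

```bash
python3 - <<'E'
from h import *
a=load('scene');b=load('side')
A=a['color'][195:360,140:320];B=b['color'][205:335,180:330]
A=cv2.resize(A,None,fx=3.4,fy=3.4,interpolation=cv2.INTER_CUBIC)
cv2.imwrite('pics/c.png',A)
P=cloud(a);Q=cloud(b)
for n,(u,v) in dict(spool=(346,316),orange=(275,310),turq=(357,436),cleaner=(411,400),knob=(336,364),handle=(374,353),tray=(410,494),swab=(398,325),bottlecap=(323,240),lamp=(668,265),shelf_edge=(560,335),shelf2=(440,275),shelfL=(345,195),coverwhite=(390,375),deck=(330,345),bench=(260,350)).items():
    print(n,P[int(v/1.5),int(u/1.5)].round(0))
print()
for n,(u,v) in dict(spool=(344,388),knob=(412,352),handle=(379,346),tray=(446,303),deck=(365,405)).items():
    print(n,Q[int(v/1.5),int(u/1.5)].round(0))
E
```

```text
spool [614. 104.  66.]
orange [509. 266.  31.]
turq [ 451. -213.   32.]
cleaner [ 596. -187.   33.]
knob [497. -58.  84.]
handle [581. -70.  83.]
tray [ 467. -367.    2.]
swab [702.  19.  56.]
bottlecap [625. 214. 209.]
lamp [ 699. -619.  532.]
shelf_edge [ 747. -414.  272.]
shelf2 [967. 209.  -1.]
shelfL [739. 300. 259.]
coverwhite [ 596. -110.   43.]
deck [548.  61.  35.]
bench [424. 176.   2.]

spool [620.  94.  74.]
knob [498. -62.  86.]
handle [583. -57.  84.]
tray [ 472. -370.    3.]
deck [564. 104.  43.]
```

View pics/c.png

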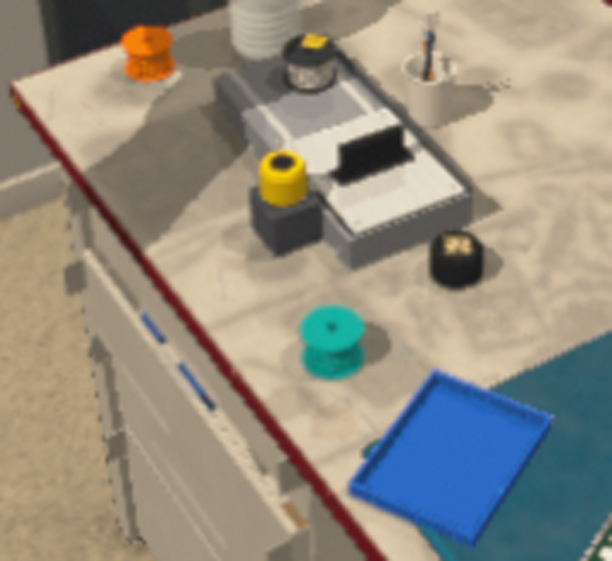

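>>> send_rows:
  steps: [0.025,-0.04,0.02,0,0,0.025,-0.04,0.02,0,0,0.025,-0.04,0.02,0,0,0.025,-0.04,0.02,0,0,0.025,-0.04,0.02,0,0,0.025,-0.04,0.02,0,0,0.025,-0.04,0.02,0,0,0.025,-0.04,0.02,0,0,0.025,-0.04,0,0,0,0.025,-0.04,0,0,0,0.025,-0.04,0,0,0,0.025,-0.04,0,0,0,0.025,-0.04,0,0,0,0.025,-0.04,0,0,0,0.025,-0.04,0,0,0,0,0,0,0,0,0,0,0,0,0]

```text
time_s: 1.8
tool_pos: [515.7, 14.7, 398.0]
tcp_rot: [-0.372, -3.119, 0.001]
wrist_force: [0.0, 1.5, 0.3]
grip_width: 1.001
grip_force: 0.0
```

```bash
python3 - <<'E'
from h import *
s=arm.sense();print({k:np.round(s[k],3) for k in ('joint_positions','tool_pos','tcp_rot','wrist_force','time_s')})
c=cap('wrist');print(np.array(c['mount']).round(2),c['W'][:3].round(2))
cv2.imwrite('pics/w1.png',cv2.resize(c['color'],(768,576),interpolation=cv2.INTER_CUBIC))
E
```

```text
{'joint_positions': array([-0.71 ,  0.036,  0.62 ,  1.494, -0.02 ,  1.619,  1.242]), 'tool_pos': array([515.651,  14.727, 398.022]), 'tcp_rot': array([-3.720e-01, -3.119e+00,  1.000e-03]), 'wrist_force': array([1.000e-03, 1.492e+00, 2.890e-01]), 'time_s': np.float64(1.8)}
[[   0.     -0.96   -0.28   70.75]
 [   1.      0.      0.     -1.11]
 [  -0.     -0.28    0.96 -132.62]
 [   0.      0.      0.      1.  ]] [[ 2.3000e-01  9.3000e-01  2.7000e-01  4.4674e+02]
 [ 9.7000e-01 -2.2000e-01 -7.0000e-02  3.0330e+01]
 [-0.0000e+00  2.8000e-01 -9.6000e-01  5.3070e+02]]
```

View pics/w1.png

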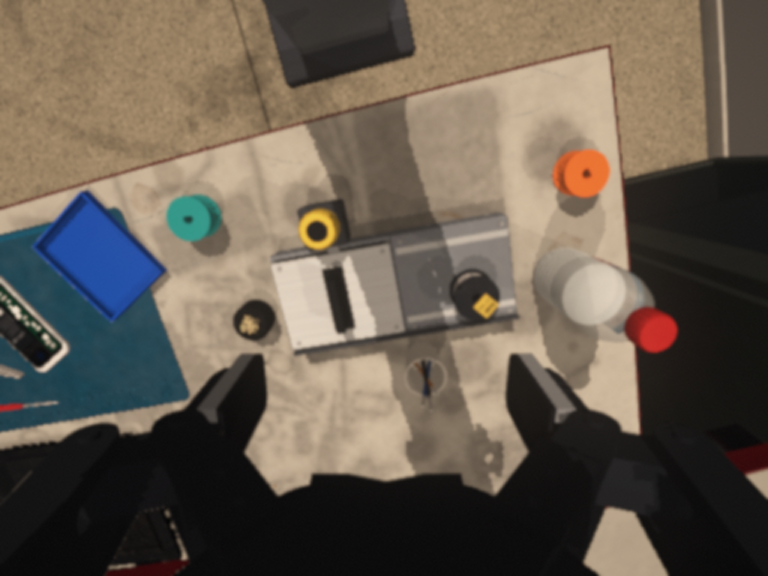

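Wrist view (768-wide): spool on deck (475,293), knob (319,229), handle (340,300), tray (100,257), turquoise decoy (193,217), orange decoy (583,173), swabs (427,377), cleaner (253,320), bottle (600,290). The spool choice is confirmed.

```bash
cat >> h.py <<'E'
def ray(c,pts,z):
    K=np.array([[c['fx'],0,c['cx']],[0,c['fy'],c['cy']],[0,0,1]])
    p=cv2.undistortPoints((np.array(pts,float).reshape(-1,1,2)+.5)/1.5-.5,K,np.array(c['D'],float)).reshape(-1,2)
    d=np.c_[p,np.ones(len(p))]@c['W'][:3,:3].T;o=c['W'][:3,3]
    return o+d*((np.atleast_1d(z)-o[2])/d[:,2])[:,None]
def rect(m,P):
    (cx,cy),(w,h),a=cv2.minAreaRect(P[m][:,:2].astype(np.float32));return np.round([cx,cy,w,h,a],1)
def tilt(c): # yaw of tool y axis
    R=cv2.Rodrigues(np.array(c['s']['tcp_rot'],float))[0];return np.degrees(np.arctan2(R[1,1],R[0,1]))
E
python3 - <<'E'
from h import *
w=load('wrist');P=cloud(w);u,v=np.meshgrid(np.arange(512),np.arange(384));u=u*1.5;v=v*1.5
B=lambda a,b,c,d:(u>a)&(u<b)&(v>c)&(v<d)
Z=P[...,2]
m=B(310,370,250,345)&(Z>70)&(Z<95);print('handle',rect(m,P),np.median(Z[m]))
m=B(285,350,200,255)&(Z>78)&(Z<95);print('knob',rect(m,P),np.median(Z[m]),cv2.minEnclosingCircle(P[m][:,:2].astype(np.float32)))
m=B(440,510,260,330)&(Z>66)&(Z<85);print('spool',rect(m,P),np.median(Z[m]),cv2.minEnclosingCircle(P[m][:,:2].astype(np.float32)))
m=B(285,405,240,355)&(Z>41)&(Z<49);print('cover',rect(m,P),np.median(Z[m]))
hsv=cv2.cvtColor(w['color'],cv2.COLOR_BGR2HSV)
m=B(20,180,180,330)&(hsv[...,0]>105)&(hsv[...,0]<125)&(hsv[...,1]>150)&(Z<25);print('tray',rect(m,P),np.median(Z[m]))
for n,b in dict(cleaner=(225,285,295,345),turq=(160,225,190,245)).items():
    m=B(*b)&(Z>20)&(Z<50);print(n,cv2.minEnclosingCircle(P[m][:,:2].astype(np.float32)))
m=B(405,450,355,400)&(Z>50);print('swab',np.nanmedian(P[m],0))
m=B(530,620,240,330)&(Z>50);print('bottle',P[m].min(0),P[m].max(0))
print('safe corners r',ray(w,[(272,257),(503,213)],38).round(1),ray(w,[(518,318),(295,352)],47).round(1))
print('tray corners',ray(w,[(85,191),(165,270),(112,321),(35,245)],15).round(1))
print('edge bench',ray(w,[(0,208),(270,131),(608,46)],0).round(0))
print('gnd',np.median(Z[B(200,260,150,200)]), tilt(w))
print('knob,spool ray',ray(w,[(319,229)],86.5),ray(w,[(475,293)],74))
a=load('scene');S=cloud(a)
for p in [(515,238),(490,228),(540,248),(548,255)]: print('lamp?',S[int(p[1]/1.5),int(p[0]/1.5)].round())
E
```

```text
handle [583.  -62.9  13.2  66.3  86.5] 81.33611221470224
knob [491.9 -57.5  42.6  41.9  29.9] 87.53645179769177 ((491.6930236816406, -57.819217681884766), 21.890348434448242)
spool [612.   99.2  51.8  52.   33.1] 75.16074075425692 ((612.6439208984375, 98.66201782226562), 27.469907760620117)
cover [585.6 -57.8 149.3 145.2  78.2] 46.09247669489889
tray [ 464.6 -373.5  146.   124.    26.6] 5.198544226691865
cleaner ((581.4884643554688, -169.70925903320312), 44.91413116455078)
turq ((444.6913146972656, -217.1142578125), 28.12326431274414)
swab [702.29404313  20.72708911  62.12875573]
bottle [591.7545287  185.8276115   50.37770472] [653.76287121 245.36410423 183.81078562]
safe corners r [[ 514.1 -130.9   38. ]
 [ 527.5  154.9   38. ]] [[ 660.7  150.5   47. ]
 [ 639.6 -137.7   47. ]]
tray corners [[ 379.5 -344.5   15. ]
 [ 500.3 -281.8   15. ]
 [ 550.1 -382.2   15. ]
 [ 426.6 -441.4   15. ]]
edge bench [[ 368. -481.    0.]
 [ 368.  -98.    0.]
 [ 368.  320.    0.]]
gnd nan 76.41161442594222
knob,spool ray [[489.88189409 -55.39670191  86.5       ]] [[605.8972131  99.0041678  74.       ]]
lamp? [ 630. -400.  494.]
lamp? [ 629. -344.  485.]
lamp? [ 637. -448.  496.]
lamp? [ 634. -467.  494.]
```

>>> send_rows:
  steps: [0.012,0.0105,-0.03,0.022,0,0.012,0.0105,-0.03,0.022,0,0.012,0.0105,-0.03,0.022,0,0.012,0.0105,-0.03,0.022,0,0.012,0.0105,-0.03,0.022,0,0.012,0.0105,-0.03,0.022,0,0.012,0.0105,-0.03,0.022,0,0.012,0.0105,-0.03,0.022,0,0,0,0,0,0]

```text
time_s: 2.75
tool_pos: [609.2, 103.1, 153.8]
tcp_rot: [-0.084, -3.133, 0.002]
wrist_force: [-0.9, 0.3, -0.9]
grip_width: 1.001
grip_force: 0.0
```

```bash
python3 - <<'E'
from h import *
w=cap('wrist');P=cloud(w);Z=P[...,2]
s=w['s'];print(s['tool_pos'].round(1),tilt(w),s['joint_positions'].round(2))
m=(Z>66)&(Z<85)&(P[...,0]>570)&(P[...,0]<660)&(P[...,1]>55)&(P[...,1]<145)
print(m.sum(),rect(m,P),cv2.minEnclosingCircle(P[m][:,:2].astype(np.float32)),np.median(Z[m]))
cv2.imwrite('pics/w2.png',cv2.resize(w['color'],(768,576),interpolation=cv2.INTER_CUBIC))
E
```

```text
[609.2 103.1 153.8] 86.93461477476004 [-0.66  0.42  0.54  1.61 -0.23  1.19  1.45]
3142 [612.4  99.9  54.   54.3  84.6] ((612.8223266601562, 99.53516387939453), 27.63322639465332) 75.10281567752584
```

View pics/w2.png

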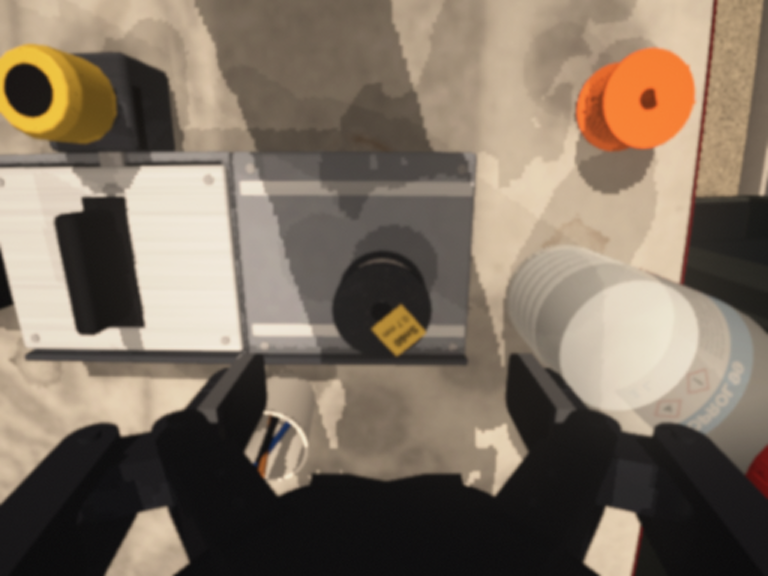

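The spool is centred at (382,300) in the wrist view, with the bottle clear to its right and the lip behind it.

>>> send_rows:
  steps: [0.001,-0.001,-0.022,0,0,0.001,-0.001,-0.022,0,0,0.001,-0.001,-0.022,0,0,0,-0.0005,-0.02,0,0,0,0,-0.01,0,0,0,0,-0.003,0,0,0,0,0,0,0]

```text
time_s: 3.5
tool_pos: [614.9, 96.4, 60.6]
tcp_rot: [0.092, 3.139, 0.001]
wrist_force: [-0.1, -0.4, 0.2]
grip_width: 0.999
grip_force: 0.0
```

>>> send_rows:
  steps: [-0.001,0.0015,-0.004,0,0,-0.0015,0.0015,-0.0035,0,0,0,0,0,0,0,0,0,0,0,1,0,0,0,0,1,0,0,0,0,1,0,0,0,0,1,0,0,0,0,1]

```text
time_s: 4.3
tool_pos: [612.4, 99.1, 52.9]
tcp_rot: [0.092, 3.14, 0.001]
wrist_force: [-3.1, 0.1, 7.4]
grip_width: 0.59
grip_force: 60.6
```

>>> send_rows:
  steps: [0,0,0.01,0,1,0,0,0.02,0,1,0,0,0.02,0,1,-0.01,0.002,0.01,0,1,-0.024,0.005,0,0,1,-0.03,0.005,0,0,1,-0.03,0.005,0,0,1,-0.03,0.005,0,0,1,-0.024,0.005,0,0,1,-0.015,0.004,-0.02,0,1,-0.005,0,-0.025,0,1,0,0,-0.025,0,1,0,0,-0.012,0,1,0,0,-0.005,0,1,0,0,0,0,1]

```text
time_s: 5.8
tool_pos: [444.3, 129.9, 25.1]
tcp_rot: [-0.093, -3.14, 0.001]
wrist_force: [1.1, 0.1, -1.8]
grip_width: 0.586
grip_force: 62.6
```

```bash
python3 - <<'E'
from h import *
s=arm.sense();print(s['tool_pos'].round(1),s['wrist_force'].round(1),s['joint_positions'].round(2))
E
```

```text
[444.3 129.9  25.1] [ 1.1  0.1 -1.8] [-0.84  0.25  0.5   2.12 -0.17  0.81  1.28]
```

>>> send_rows:
  steps: [0,0,-0.004,0,1,0,0,-0.003,0,1,0,0,-0.002,0,1,0,0,0,0,1]

```text
time_s: 6.2
tool_pos: [444.0, 130.1, 16.0]
tcp_rot: [-0.092, -3.14, -0.0]
wrist_force: [-1.0, -0.1, -2.7]
grip_width: 0.585
grip_force: 62.6
```

>>> send_rows:
  steps: [0,0,-0.001,0,1,0,0,-0.001,0,1,0,0,0,0,1]

```text
time_s: 6.5
tool_pos: [444.3, 130.2, 14.8]
tcp_rot: [-0.093, -3.14, -0.001]
wrist_force: [-6.1, -1.4, 13.2]
grip_width: 0.584
grip_force: 63.1
```

>>> send_rows:
  steps: [0,0,0,0,0,0,0,0,0,0,0,0,0,0,0,0,0,0,0,0,0,0,0.03,0,0,0,0,0.04,0,0,0,0,0.05,0,0,0.02,-0.028,0,0,0,0.02,-0.028,0,0,0,0.02,-0.028,0,0,0,0.02,-0.028,0,0,0,0.02,-0.028,0,0,0,0.02,-0.028,0,0,0,0.019,-0.025,0,0,0,0,0,0,0,0]

```text
time_s: 8.0
tool_pos: [584.3, -67.3, 133.9]
tcp_rot: [0.1, 3.139, -0.004]
wrist_force: [0.8, 0.4, 0.4]
grip_width: 1.001
grip_force: 0.0
```

```bash
python3 - <<'E'
from h import *
w=cap('wrist');P=cloud(w);Z=P[...,2]
s=w['s'];print(s['tool_pos'].round(1),tilt(w),s['joint_positions'].round(2))
X,Y=P[...,0],P[...,1]
m=(Z>72)&(Z<92)&(X>540)&(X<630)&(abs(Y+63)<30)
print(m.sum(),rect(m,P),np.median(Z[m]))
m=(Z>80)&(Z<92)&(X>460)&(X<525)&(abs(Y+58)<40)
print('knob',m.sum(),rect(m,P),np.median(Z[m]))
c=cap('scene');S=cloud(c)
m=(S[...,2]>20)&(S[...,2]<45)&(abs(S[...,0]-444)<45)&(abs(S[...,1]-130)<45);print('spool',m.sum(),np.median(S[m],0),S[m].max(0))
E
```

```text
[584.3 -67.3 133.9] 86.36103568223447 [-0.51  0.39  0.68  1.73 -0.26  1.12  1.75]
1513 [582.7 -63.5  13.   66.8  86.6] 81.48656430356155
knob 3837 [491.6 -58.5  42.6  42.9  78.8] 87.55710655254487
spool 152 [443.28570867 125.83286252  33.74843195] [469.72551163 159.24911821  39.8140802 ]
```

>>> send_rows:
  steps: [-0.0005,0.001,-0.02,0,0,-0.0005,0.001,-0.02,0,0,0,0.001,-0.02,0,0,0,0.0005,-0.009,0,0,0,0,0,0,0,0,0,0,0,1,0,0,0,0,1,0,0,0,0,1,0,0,0,0,1,0,0,0,0,1,0,0,0,0,1,0,0,0,0,1]

```text
time_s: 9.3
tool_pos: [582.3, -59.7, 65.5]
tcp_rot: [0.093, 3.14, 0.0]
wrist_force: [-1.5, -0.7, 6.3]
grip_width: 0.139
grip_force: 59.4
```

>>> send_rows:
  steps: [0,0.003,0,0,1,0,0.003,0,0,1,0.0005,0.003,0,0,1,0.0005,0.003,0,0,1]

```text
time_s: 9.7
tool_pos: [583.0, -47.5, 65.5]
tcp_rot: [-0.093, -3.14, -0.0]
wrist_force: [-5.1, -1.7, 10.2]
grip_width: 0.143
grip_force: 60.2
```

>>> send_rows:
  steps: [0.001,0.01,0,0,1,0.001,0.015,0,0,1,0.001,0.015,0,0,1,0.001,0.015,0,0,1,0.001,0.015,0,0,1,0.001,0.015,0,0,1,0,0.01,0,0,1,0,0.006,0,0,1,0,0,0,0,1]

```text
time_s: 10.6
tool_pos: [589.1, 55.5, 65.5]
tcp_rot: [-0.09, -3.14, -0.002]
wrist_force: [-2.9, 2.0, 8.8]
grip_width: 0.142
grip_force: 60.0
```

>>> send_rows:
  steps: [0,0.004,0,0,1,0.0005,0.003,0,0,1,0,0.002,0,0,1,0,0.002,0,0,1,0,0.001,0,0,1,0,0,0,0,1]

```text
time_s: 11.2
tool_pos: [589.7, 66.0, 65.5]
tcp_rot: [0.092, 3.14, 0.001]
wrist_force: [-3.0, -0.9, 8.6]
grip_width: 0.136
grip_force: 59.9
```

>>> send_rows:
  steps: [0,0,0,0,0,0,0,0,0,0,0,0,0,0,0,0,0,0.03,0,0,0,0,0.04,0,0,0,-0.01,0.04,-0.1,0,0,-0.013,0.02,-0.14,0,0,-0.013,0,-0.14,0,0,-0.013,0,-0.14,0,0,-0.013,0,-0.14,0,0,-0.013,0,-0.14,0,0,-0.013,0,-0.14,0,0,-0.013,0,-0.14,0,0,-0.013,0,-0.14,0,0,-0.013,0,-0.14,0,0,-0.013,0,-0.14,0,0,0,0,-0.07,0,0,0,0,0,0]

```text
time_s: 13.0
tool_pos: [589.4, -74.6, 194.7]
tcp_rot: [-2.287, -2.154, 0.001]
wrist_force: [-0.0, -0.4, -0.4]
grip_width: 1.001
grip_force: 0.0
```

```bash
python3 - <<'E'
from h import *
w=cap('wrist')
s=w['s'];print(s['tool_pos'].round(1),tilt(w),s['joint_positions'].round(2))
cv2.imwrite('pics/w3.png',cv2.resize(w['color'],(768,576),interpolation=cv2.INTER_CUBIC))
E
```

```text
[589.4 -74.6 194.7] -3.410983373559296 [-0.73  0.44  1.01  1.65 -0.39  1.27  0.3 ]
```

View pics/w3.png

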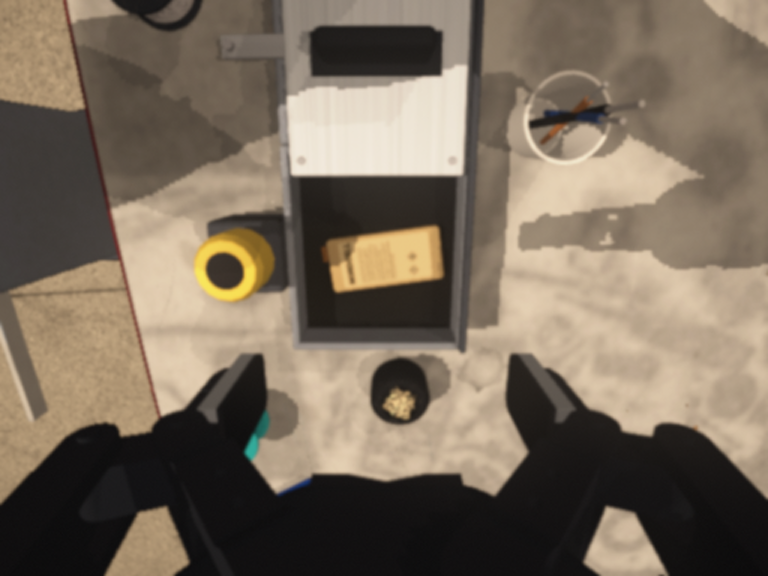

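The bay is open and the battery is visible at (385,260). Its long side lies along the safe's x (image horizontal), with the tab at its left end (325,255). So it's grasped across y.

```bash
python3 - <<'E'
from h import *
w=load('wrist');P=cloud(w);Z=P[...,2]
hsv=cv2.cvtColor(w['color'],cv2.COLOR_BGR2HSV)
u,v=np.meshgrid(np.arange(512)*1.5,np.arange(384)*1.5)
m=(u>310)&(u<455)&(v>215)&(v<305)&(hsv[...,2]>90)&(hsv[...,1]>60)&(Z>5)&(Z<25)
print(m.sum(),rect(m,P),np.median(Z[m]),np.median(P[m],0))
print('corners',ray(w,[(326,241),(440,226),(443,276),(333,292)],14).round(1))
print('bay inner',ray(w,[(300,178),(458,178),(460,328),(303,328)],[38,38,38,38]).round(1))
print('outer bottom',ray(w,[(297,348),(463,348)],38).round(1))
print('cover edge',ray(w,[(292,176),(463,176)],45).round(1))
m=(Z>80)&(Z<92)&(P[...,0]>460)&(P[...,0]<525)&(abs(P[...,1]+58)<40)
print('knob',rect(m,P))
E
```

```text
2770 [587.2 -74.3  92.6  45.4   5. ] 15.733506131384985 [588.43850091 -71.98543654  15.73350613]
corners [[543.3 -56.   14. ]
 [631.7 -49.5  14. ]
 [633.2 -89.3  14. ]
 [544.8 -97.5  14. ]]
bay inner [[ 533.4   -7.4   38. ]
 [ 641.9  -13.8   38. ]
 [ 642.3 -124.5   38. ]
 [ 522.9 -117.6   38. ]]
outer bottom [[ 516.3 -133.9   38. ]
 [ 644.5 -141.3   38. ]]
cover edge [[529.6  -5.7  45. ]
 [644.1 -12.5  45. ]]
knob [493.  -58.2  42.1  40.5  86.9]
```

>>> send_rows:
  steps: [0,0,0,-0.1426,0.35,0,0,-0.01,-0.1426,0.35,0,0,-0.01,-0.1426,0.35,0,0,-0.01,-0.1426,0.35,0,0,-0.01,-0.1426,0.35,0,0,-0.01,-0.1426,0.35,0,0,-0.01,-0.1426,0.35,0,0,-0.01,-0.1426,0.35,0,0,-0.01,-0.1426,0.35,0,0,-0.01,-0.1426,0.35,0,0,0,0,0.35,0,0,0,0,0.35]

```text
time_s: 14.25
tool_pos: [589.6, -74.2, 105.0]
tcp_rot: [3.138, 0.146, -0.001]
wrist_force: [0.3, 0.5, 0.5]
grip_width: 0.65
grip_force: 0.0
```

```bash
python3 - <<'E'
from h import *
w=cap('wrist');s=w['s']
print(arm.nose_length,s['tool_pos'].round(1),tilt(w),s['joint_positions'].round(2),s['grip_width'],s['wrist_force'].round(1))
P=cloud(w);Z=P[...,2]
hsv=cv2.cvtColor(w['color'],cv2.COLOR_BGR2HSV)
m=(abs(P[...,0]-588)<60)&(abs(P[...,1]+73)<40)&(hsv[...,2]>80)&(hsv[...,1]>60)&(hsv[...,0]<30)&(Z>5)&(Z<25)
print(m.sum(),rect(m,P))
cv2.imwrite('pics/w4.png',cv2.resize(w['color'],(768,576),interpolation=cv2.INTER_CUBIC))
E
```

```text
11.0 [589.6 -74.2 105. ] -84.68532079256565 [-0.82  0.72  1.22  1.75 -0.72  1.21 -0.88] 0.650063049057984 [0.3 0.5 0.5]
5069 [585.8 -73.2  92.8  45.6   4.6]
```

View pics/w4.png

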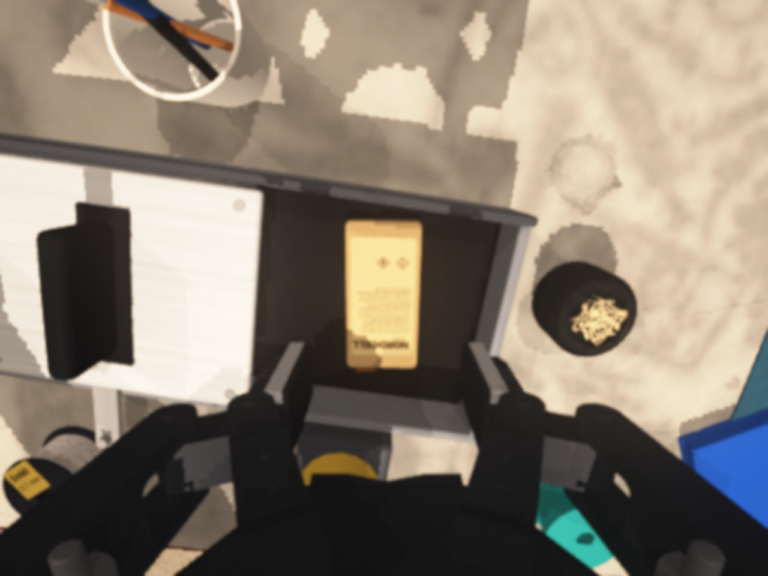

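Looking down, the battery sits between the preset fingers at (383,295), aligned with the jaws. Now a guarded descent.

>>> send_rows:
  steps: [-0.001,0.001,-0.025,0,0.35,0,0,-0.025,0,0.35,0,0,-0.02,0,0.35,0,0,-0.006,0,0.35,0,0,0,0,0.35]

```text
time_s: 14.8
tool_pos: [588.6, -73.4, 29.1]
tcp_rot: [-3.138, -0.139, 0.0]
wrist_force: [-1.0, -0.2, 0.8]
grip_width: 0.65
grip_force: 0.0
```

>>> send_rows:
  steps: [0,0,-0.003,0,0.35,0,0,-0.002,0,0.35,0,0,0,0,0.35]

```text
time_s: 15.1
tool_pos: [588.8, -73.4, 24.4]
tcp_rot: [-3.139, -0.137, -0.001]
wrist_force: [-0.1, -0.9, -0.4]
grip_width: 0.65
grip_force: 0.0
```

>>> send_rows:
  steps: [0,0,-0.002,0,0.35,0,0,-0.001,0,0.35,0,0,0,0,0.35]

```text
time_s: 15.4
tool_pos: [588.5, -73.4, 20.9]
tcp_rot: [3.139, 0.137, -0.0]
wrist_force: [0.4, -0.0, 0.0]
grip_width: 0.651
grip_force: 0.0
```

>>> send_rows:
  steps: [0,0,-0.0015,0,0.35,0,0,-0.001,0,0.35,0,0,0,0,0.35]

```text
time_s: 15.7
tool_pos: [588.5, -73.4, 18.3]
tcp_rot: [3.139, 0.136, -0.0]
wrist_force: [-0.2, 0.5, -0.9]
grip_width: 0.651
grip_force: 0.0
```

>>> send_rows:
  steps: [0,0,-0.0015,0,0.35,0,0,-0.001,0,0.35,0,0,0,0,0.35]

```text
time_s: 16.0
tool_pos: [588.5, -73.4, 15.8]
tcp_rot: [3.139, 0.136, -0.0]
wrist_force: [0.3, 0.4, -0.8]
grip_width: 0.648
grip_force: 0.0
```

>>> send_rows:
  steps: [0,0,-0.001,0,0.35,0,0,0,0,0.35]

```text
time_s: 16.2
tool_pos: [588.5, -73.4, 14.9]
tcp_rot: [3.139, 0.136, -0.0]
wrist_force: [-0.1, 0.5, 0.2]
grip_width: 0.647
grip_force: 0.0
```

>>> send_rows:
  steps: [0,0,0,0,0.45,0,0,0,0,0.45,0,0,0,0,0.45]

```text
time_s: 16.5
tool_pos: [588.6, -73.4, 15.0]
tcp_rot: [3.139, 0.136, 0.0]
wrist_force: [-0.0, -0.5, -0.1]
grip_width: 0.546
grip_force: 0.0
```

>>> send_rows:
  steps: [0,0,0,0,1,0,0,0,0,1,0,0,0,0,1,0,0,0,0,1]

```text
time_s: 16.9
tool_pos: [589.0, -73.5, 15.8]
tcp_rot: [-3.139, -0.136, -0.002]
wrist_force: [-1.8, 0.9, 7.3]
grip_width: 0.466
grip_force: 65.2
```

>>> send_rows:
  steps: [0,0,0.005,0,1,0,0,0.015,0,1,0,0,0.03,0,1,0,0,0.03,0,1,0,-0.01,0.01,0,1,-0.01,-0.025,0,0.035,1,-0.011,-0.028,0,0.035,1,-0.012,-0.028,0,0.035,1,-0.012,-0.028,0,0.035,1,-0.012,-0.028,0,0.035,1,-0.012,-0.028,0,0.035,1,-0.012,-0.028,0,0.035,1,-0.012,-0.028,0,0.035,1,-0.012,-0.028,0,0.035,1,-0.012,-0.02,0,0.035,1,-0.008,-0.01,0,0.03,1,0,0,0,0,1]

```text
time_s: 18.6
tool_pos: [461.3, -364.7, 105.4]
tcp_rot: [3.057, 0.721, -0.001]
wrist_force: [0.4, -0.3, 0.5]
grip_width: 0.468
grip_force: 60.6
```

```bash
python3 - <<'E'
from h import *
w=cap('wrist');s=w['s']
print(s['tool_pos'].round(1),tilt(w),s['joint_positions'].round(2),s['grip_width'],s['wrist_force'].round(1))
P=cloud(w);Z=P[...,2]
hsv=cv2.cvtColor(w['color'],cv2.COLOR_BGR2HSV)
m=(hsv[...,0]>105)&(hsv[...,0]<125)&(hsv[...,1]>150)&(Z<25)&(abs(P[...,0]-464)<100)&(abs(P[...,1]+362)<100)
print(m.sum(),rect(m,P))
cv2.imwrite('pics/w5.png',cv2.resize(w['color'],(768,576),interpolation=cv2.INTER_CUBIC))
E
```

```text
[ 461.3 -364.7  105.4] -63.47768286671801 [-0.24  0.62  1.11  1.76 -0.6   1.15 -0.05] 0.46778794710921917 [ 0.4 -0.3  0.5]
9664 [ 474.7 -362.6  116.7  116.4   26.9]
```

View pics/w5.png

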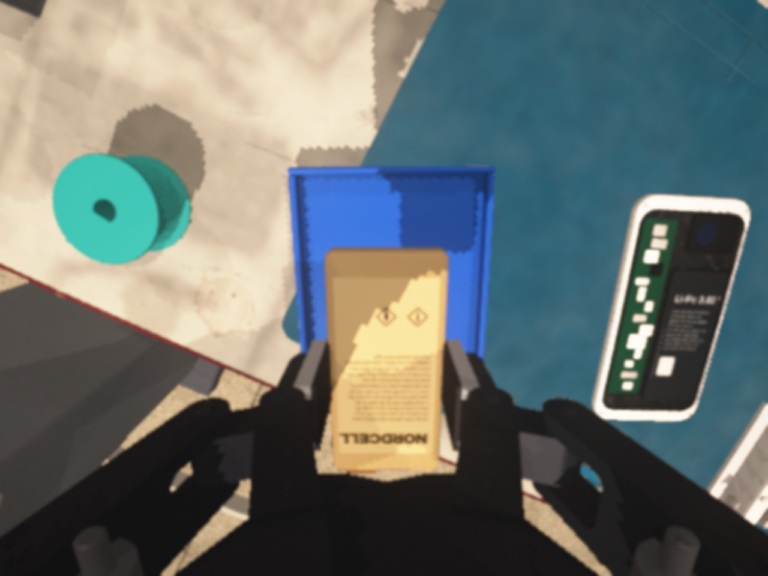

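The battery is held straight, aligned with the tray (walls at 293 and 490 px). Lowering.

>>> send_rows:
  steps: [0.001,0.001,-0.025,0,1,0.001,0.001,-0.025,0,1,0.001,0,-0.02,0,1,0,0,-0.01,0,1,0,0,-0.005,0,1,0,0,0,0,1]

```text
time_s: 19.25
tool_pos: [466.8, -360.1, 20.0]
tcp_rot: [-3.056, -0.727, 0.0]
wrist_force: [0.2, -0.4, -0.4]
grip_width: 0.471
grip_force: 60.6
```

>>> send_rows:
  steps: [0,0,-0.003,0,1,0,0,-0.002,0,1,0,0,0,0,1]

```text
time_s: 19.55
tool_pos: [466.7, -360.4, 15.2]
tcp_rot: [3.056, 0.727, 0.001]
wrist_force: [-0.7, -0.2, -0.4]
grip_width: 0.474
grip_force: 60.6
```

>>> send_rows:
  steps: [0,0,-0.001,0,1,0,0,-0.0005,0,1,0,0,0,0,1]

```text
time_s: 19.85
tool_pos: [466.7, -360.5, 13.9]
tcp_rot: [3.056, 0.726, 0.001]
wrist_force: [-0.5, 1.6, 4.8]
grip_width: 0.47
grip_force: 63.3
```

>>> send_rows:
  steps: [0,0,0,0,0.45,0,0,0,0,0.4,0,0,0,0,0.4,0,0,0.01,0,0.4,0,0,0.03,0,0.4,0,0,0.04,0,0.4,0,0,0.04,0,0.4,0,0,0,0,0.2]

```text
time_s: 20.65
tool_pos: [468.0, -362.6, 139.1]
tcp_rot: [3.052, 0.724, 0.008]
wrist_force: [0.4, -0.1, -0.4]
grip_width: 0.753
grip_force: 0.0
```

```bash
python3 - <<'E'
from h import *
w=cap('wrist');s=w['s']
print(s['tool_pos'].round(1),tilt(w))
P=cloud(w);Z=P[...,2]
hsv=cv2.cvtColor(w['color'],cv2.COLOR_BGR2HSV)
m=(hsv[...,0]<30)&(hsv[...,1]>60)&(hsv[...,2]>70)&(Z<30)&(abs(P[...,0]-464)<60)&(abs(P[...,1]+362)<60)
print(m.sum(),rect(m,P),np.percentile(Z[m],[5,50,95]))
cv2.imwrite('pics/w6.png',cv2.resize(w['color'],(768,576),interpolation=cv2.INTER_CUBIC))
E
```

```text
[ 468.  -362.6  139.1] -63.29643006201707
3600 [ 478.1 -355.5  122.1   41.2   26.3] [12.62467434 13.86752426 14.99555341]
```

View pics/w6.png

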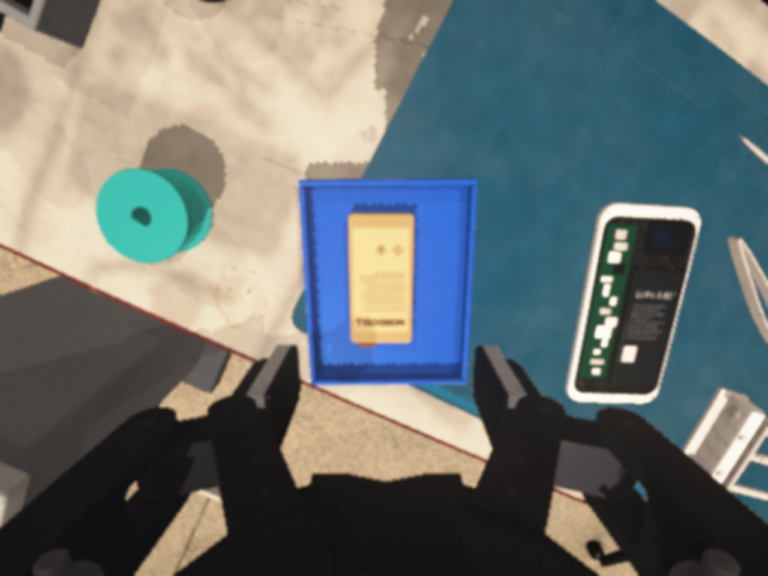

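The battery lies flat in the tray (382,280), parallel to its long walls and clear of all of them. On to the cover handle.

>>> send_rows:
  steps: [0.0094,0.033,0,-0.0405,0.2,0.0094,0.033,0,-0.0405,0.2,0.0094,0.033,0,-0.0405,0.2,0.0094,0.033,0,-0.0405,0.2,0.0094,0.033,0,-0.0405,0.2,0.0094,0.033,0,-0.0405,0.2,0.0094,0.033,0,-0.0405,0.2,0.0094,0.033,0,-0.0405,0.2,0.0094,0.033,0,-0.0405,0.2,0.0094,0.033,0,-0.0405,0.2,0.0094,0.033,0,-0.0405,0.2,0.0094,0.033,0,-0.0405,0.2,0.0094,0.033,0,-0.0405,0.2,0,0,0,0,0.2,0,0,0,0,0.2]

```text
time_s: 22.2
tool_pos: [588.3, 68.9, 132.8]
tcp_rot: [3.139, -0.091, -0.002]
wrist_force: [-0.7, -1.1, 0.3]
grip_width: 0.799
grip_force: 0.0
```

```bash
python3 - <<'E'
from h import *
w=cap('wrist');P=cloud(w);Z=P[...,2]
s=w['s'];print(s['tool_pos'].round(1),tilt(w),s['joint_positions'].round(2))
X,Y=P[...,0],P[...,1]
m=(Z>72)&(Z<92)&(X>540)&(X<640)&(abs(Y-67)<35)
print(m.sum(),rect(m,P),np.median(Z[m]))
E
```

```text
[588.3  68.9 132.8] -93.32609191561765 [-1.09  0.7   1.27  1.73 -0.7   1.26 -1.28]
1536 [591.7  64.3  12.7  65.7  86.5] 81.61177546196367
```

>>> send_rows:
  steps: [0.001,-0.0015,-0.02,0,0.2,0.001,-0.001,-0.02,0,0.2,0,-0.001,-0.018,0,0.2,0,0,-0.009,0,0.2,0,0,0,0,0.2,0,0,0,0,1,0,0,0,0,1,0,0,0,0,1,0,0,0,0,1,0,0,0,0,1,0,0,0,0,1]

```text
time_s: 23.35
tool_pos: [591.1, 65.2, 67.1]
tcp_rot: [-3.14, 0.093, -0.001]
wrist_force: [-2.4, 0.4, 5.3]
grip_width: 0.139
grip_force: 58.6
```

>>> send_rows:
  steps: [0,-0.008,0,0,1,-0.001,-0.015,0,0,1,-0.001,-0.015,0,0,1,-0.001,-0.015,0,0,1,-0.001,-0.015,0,0,1,-0.001,-0.015,0,0,1,-0.001,-0.015,0,0,1,-0.001,-0.01,0,0,1,0,-0.008,0,0,1,0,0,0,0,1]

```text
time_s: 24.35
tool_pos: [584.1, -52.4, 67.1]
tcp_rot: [3.139, -0.096, 0.002]
wrist_force: [-0.0, -2.4, 7.0]
grip_width: 0.144
grip_force: 60.0
```

>>> send_rows:
  steps: [0,-0.004,0,0,1,0,-0.004,0,0,1,0,-0.003,0,0,1,0,-0.001,0,0,1,0,0,0,0,1]

```text
time_s: 24.85
tool_pos: [583.5, -62.9, 67.1]
tcp_rot: [-3.14, 0.094, 0.001]
wrist_force: [-6.0, 1.1, 12.1]
grip_width: 0.138
grip_force: 60.6
```

>>> send_rows:
  steps: [0,-0.0015,0,0,1,0,-0.0015,0,0,1,0,0,0,0,1]

```text
time_s: 25.15
tool_pos: [583.5, -63.0, 67.0]
tcp_rot: [-3.136, 0.09, 0.003]
wrist_force: [-8.2, 10.7, 17.7]
grip_width: 0.137
grip_force: 61.5
```

>>> send_rows:
  steps: [0,0,0,0,0.5,0,0,0,0,0.4,0,0,0,0,0.4,0,0,0,0,0.4,0,0,0.03,0,0.4,0,0,0.04,0,0.4,-0.01,0,0.05,0,0.4,-0.02,0,0.05,0,0.4,-0.02,0,0.04,0,0.4,0,0,0,0,0.4]

```text
time_s: 26.15
tool_pos: [535.6, -68.7, 277.5]
tcp_rot: [-3.133, 0.098, -0.013]
wrist_force: [-0.1, -0.1, 0.7]
grip_width: 0.598
grip_force: 0.0
```

```bash
python3 - <<'E'
from h import *
w=cap('wrist');P=cloud(w);Z=P[...,2];s=w['s'];print(s['tool_pos'].round(1))
X,Y=P[...,0],P[...,1]
m=(Z>72)&(Z<92)&(X>540)&(X<640)&(abs(Y+63)<35);print(m.sum(),rect(m,P))
c=cap('scene')
a=cv2.resize(c['color'][190:360,130:330],(706,600),interpolation=cv2.INTER_CUBIC);cv2.imwrite('pics/f.png',a)
E
```

```text
[535.6 -68.7 277.5]
603 [582.4 -63.8  12.1  67.4  86.4]
```

View pics/f.png

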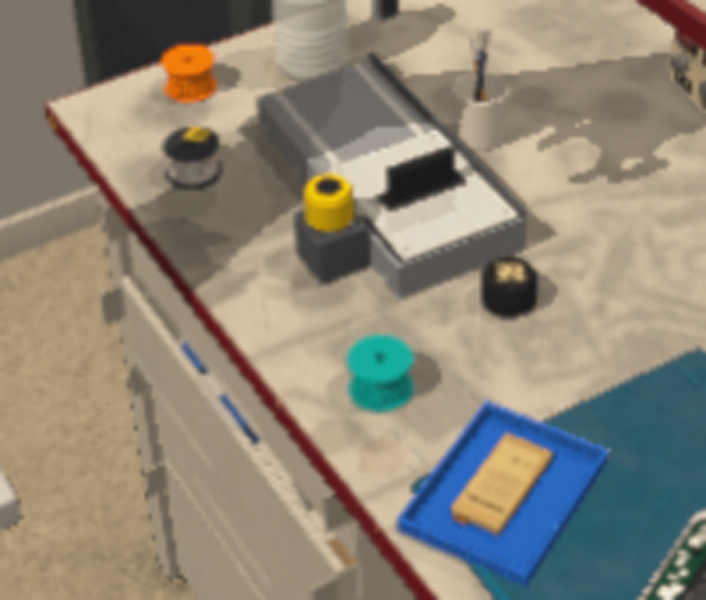

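The final view shows the spool upright on the bench (192,157), the cover shut with its handle back at the starting place (-63.8 mm, -63.5 mm before), and the battery flat in the tray (505,480). The bystanders are where they were.

```bash
python3 -c "
from rig import arm
print(arm.hand_in())"
```

```text
the job is handed in; nothing more can be done
None
```

Job handed in at about 26 s: the spool stands upright on the bench, the battery lies flat and lengthwise in the tray, and the cover is fully shut; it slid freely on the first try, so I never turned the knob.

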